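# Empty the pouring pan into the melting tank

### The arm

A 6-joint arm with a two-finger parallel gripper is mounted at the origin on the work surface. World frame = base frame: x ahead of the robot, y to its left, z up, the work surface at z = 0. Lengths are in mm, angles in degrees, forces in N, time in s.
With the tool pointing down it reaches from about 350 to 925 mm from the base axis. Payload 6.4 kg.
Tool frame: the origin (TCP) lies between the finger pads; the fingertips stand 17 mm ahead of it and the grasp point (between the pads) lies 2 mm behind it; z points along the fingers, y is the line along which they close (so a half turn about z gives the same grasp; the last joint's range is limited). The gripper opens to 85 mm and grips with 20 to 120 N. Pads are 22 mm wide; open, the fingers measure 114 mm over their backs; the gripper's body (76 mm by 85 mm) begins 54 mm behind the grasp point. The pads swing forward as they close: fully open they stand 13 mm farther back than shut.
Start: joints at [62.046, 14.043, 89.255, -0, 76.702, -9.975], TCP at [200.636, 618.271, 248.29] pointing down, gripper open.
Joint ranges: [-179.41, 179.41], [-58.25, 129.5], [7.25, 145.43], [-54.29, 234.29], [11.92, 165.04], [-157.13, 157.13]. Speed limits (degrees/s): [147.25, 147.25, 180, 180, 180, 180].

### API

Orientations are given as a 3x3 rotation matrix whose columns are the frame's x, y, z axes.
In Python, from bench import movep, move_straight, goto_joints, move_gripper, hold, solve_ik, get_image, get_calibration, PlanningError, sign_off, regions_of, landmark_of, current_t, current_joint_positions, current_qd, current_tau, current_eef_pos, current_tool_rot, current_contact_force, current_moment, current_finger_gap, current_finger_force gives the robot as it stands. Calls block until the motion is done:
- movep(position, orientation): joint-space move of the TCP to a pose.
- move_straight(position, orientation=None, rate=150): straight line of the TCP; orientation=None keeps the orientation; rate is the mean speed in mm/s.
- goto_joints(angles): joint-space move.
- move_gripper(opening): finger opening in mm; the grip force is fixed at half the most; returns when the fingers have stopped.
- hold(seconds).
- solve_ik(position, orientation): joint angles nearest the present ones, or None.
- get_image(name): name is "scene" or "top"; returns (picture, depth): 420x560x3 uint8, red, green, blue; 420x560 float32, mm along the optical axis (not along the pixel's ray), 0 where there is no reading.
- get_calibration(name): a dict with "fx", "fy", "cx", "cy" (pixels), "camera_from_world" (4x4, takes a point from world to camera coordinates). Camera axes: x right, y up, looking along -z (the intrinsics and any distortion apply to the point x, -y, -z); pixel columns grow to the right and rows downward; lengths in mm; the calibration is good to about 2 mm. A picture is of the moment at which its call begins. get_calibration takes no time and is no camera call.
A pose or a line that the arm cannot do raises PlanningError and nothing moves.
- sign_off(): hands the job in; it is judged then, once.
Trained networks look in the newest picture that a camera, given by its name, has taken for a name from the list of things; names that differ only in an ending like _2 or _b are one class to them, and where a whole thing is asked for, a point or a joint stands for the part that bears it (a point fixed in the world has none). Each returns a list of dicts, best first, with "p" (0 to 1); they miss things now and then, are a little off and sometimes report something else, mostly with a low value. They report only what shows in the picture. A call takes as long as a camera call. They do not tell look-alikes from the thing itself.
- regions_of(label, camera): "mask" (420x560 bool, what is visible of it) and "centre" ([column, row] in pixels, amid what is visible of it).
- landmark_of(label, camera): "centre" ([column, row] in pixels: a listed point, or the origin of a listed thing).
Readings, each from a call of its own:
- current_t(): time.
- current_joint_positions(): joint angles.
- current_qd(): joint speeds.
- current_tau(): joint torques, N m.
- current_eef_pos(): TCP position.
- current_tool_rot(): TCP orientation.
- current_contact_force(): force on the tool from outside, world axes, zero at the start.
- current_moment(): the same for the moment, N m.
- current_finger_gap(): finger opening in mm.
- current_finger_force(): force on a finger pad.
Only numpy, scipy, OpenCV 4.12 (cv2) and the standard library are available. Lean on these libraries where they do the work, as an engineer would, in place of code of your own. Each camera call takes 0.05 s, during which the arm holds its last target. There are 200 camera calls.

### The job

Tip the five chocolate chunks out of the handled pouring pan into the melting tank and, with the pan still tipped on its side, rap it lightly against the scraper bar across the tank to shake off any bits. Then set the empty pan down gently, upright on the middle of its cork mat, and leave everything else on the bench where it is.

Things in the scene. Friction and masses are not known exactly. Their poses are not given: they have to be found in the camera images.
- pan: the pouring pan: a small flared steel pan, 84 across at the foot and 148 across at the rim, 50 tall, walls 4 thick and sloping 33 degrees outwards, 0.35 kg nominal, with one black handle. Origin: centre of its underside; z is up out of the mouth; x points from the pan's axis to the handle. It stands on the cork mat and holds the five chunks. (lengths in mm)
- pan_grip (a point): centre of the pan's handle grip, a black upright block 38 (along pan x) by 16 (along pan y, the width to grip) by 40 tall, 113 from the pan's axis and 35 above its underside; free on both y sides and on top; its inner face is 20 outside the rim (lengths in mm)
- pan_lip (a point): point of the pan's rim farthest from the handle (74 from the axis, 50 above the underside), the edge to pour over (lengths in mm)
- mat: the round cork mat, 160 across and 12 thick, fixed; origin: centre of its underside (lengths in mm)
- tank: the chocolate melting tank: an open rectangular steel tub, fixed, outside 220 (x) by 240 (y) by 70 tall, walls and floor 12 thick (inside 196 by 216, 58 deep); origin: centre of its underside, z up; its front with the control strip looks to its -x (lengths in mm)
- bar: the round steel scraper bar, 14 thick, that crosses the whole mouth of the tank along y; origin: the middle of the bar, on its axis, 88 above the tank's underside (18 above the rim, right over the tank's centre) (lengths in mm)
- chunk0_mid (a point): centre of one of the five chocolate chunks, dark lumps about 22 across and 17 tall, 12 g (lengths in mm)
- chunk1_mid (a point): centre of one of the five chocolate chunks, dark lumps about 22 across and 17 tall, 12 g (lengths in mm)
- chunk2_mid (a point): centre of one of the five chocolate chunks, dark lumps about 22 across and 17 tall, 12 g (lengths in mm)
- chunk3_mid (a point): centre of one of the five chocolate chunks, dark lumps about 22 across and 17 tall, 12 g (lengths in mm)
- chunk4_mid (a point): centre of one of the five chocolate chunks, dark lumps about 22 across and 17 tall, 12 g (lengths in mm)
- spatula: a bystander: spatula lying along its x axis, about 280 long, between the work places (lengths in mm)
- mug: a bystander: white ceramic mug, 82 across, 90 tall; origin under its centre (lengths in mm)
- jar: a bystander: amber glass jar, 72 across, 120 tall; origin under its centre (lengths in mm)
- bowl: a bystander: steel bowl without a handle, 130 across, 55 tall; origin under its centre (lengths in mm)
- tin: a bystander: tin can, 80 across, 110 tall; origin under its centre (lengths in mm)
- cutter: a bystander: steel ring cutter, 70 across, 40 tall; origin under its centre (lengths in mm)
There are look-alikes about, which are no part of the job. Leave any blue look-alike of the pan alone.

How it is judged:
By the outcome, as a careful person would: the job done as asked, in the order asked, and still so for the second after the job is handed in, with the robot touching nothing.
It also fails if it takes over 64 s, if anything falls off the work surface, if the arm or the gripper's body presses on something with over 40 N, if the wrist force passes 120 N, or if a joint passes its speed limit or range.

## Working session

There is one attempt and no reset: what is moved stays moved. The work goes in short steps, each a Python script; the robot and the scene stay as the last script left them, time stands still between calls to the robot, and variables do not carry over. Pictures are saved under pics/ and viewed, at most 10 in all, crops included, and the job is handed in when it is done.

```bash
ls; mkdir -p pics; cat > h.py <<'E'
import numpy as np, cv2
from bench import *
def back(cam,depth,px):
    c=get_calibration(cam); px=np.atleast_2d(px).astype(float)
    u,v=px[:,0],px[:,1]; d=depth[v.round().astype(int),u.round().astype(int)]
    P=np.c_[(u-c['cx'])/c['fx']*d,-(v-c['cy'])/c['fy']*d,-d,np.ones(len(d))]
    return (np.linalg.inv(c['camera_from_world'])@P.T).T[:,:3]
def cloud(cam,depth,mask):
    v,u=np.nonzero(mask&(depth>0)); return back(cam,depth,np.c_[u,v])
E
python3 - <<'E'
from h import *
np.set_printoptions(precision=1,suppress=True)
for cam in ("scene","top"):
    im,d=get_image(cam); cv2.imwrite(f"pics/{cam}0.png",im[:,:,::-1])
    print(cam,{k:v for k,v in get_calibration(cam).items()})
    for n in ("pan","pan_grip","pan_lip","mat","tank","bar","spatula","mug","jar","bowl","tin","cutter","chunk0_mid"):
        for r in landmark_of(n,cam)[:5]:
            if r['p']>.2: print(cam,n,round(r['p'],2),np.array(r['centre']),back(cam,d,r['centre'])[0])
E
```

```text
pics
scene {'fx': 457.53076377639337, 'fy': 457.53076377639337, 'cx': 282.1037368764901, 'cy': 208.428496128427, 'camera_from_world': array([[   -0.8,     0.6,     0. ,   414.3],
       [   -0.5,    -0.7,     0.5,   233.8],
       [    0.3,     0.4,     0.9, -1609.8],
       [    0. ,     0. ,     0. ,     1. ]])}
scene pan 0.94 [332.2 262.8] [500.1 216.2  16.2]
scene pan 0.83 [412.3 233.6] [234.2 286.6   6.4]
scene pan_grip 0.63 [393.8 254.4] [354.8 313.5  53.6]
scene pan_grip 0.61 [324.5 127. ] [ 186.3 -194.4   26.7]
scene pan_grip 0.57 [294.5 260.4] [601.1 162.3  69.8]
scene pan_grip 0.36 [328.4 267.2] [524.2 224.9  32.6]
scene pan_grip 0.28 [329.9 265.5] [517.6 223.7  33.3]
scene pan_lip 0.93 [359.3 255.2] [417.  244.3  10.7]
scene pan_lip 0.75 [272.4 115.8] [ 289.4 -362.3    4.2]
scene pan_lip 0.72 [428.7 209. ] [125.4 254.3   3.3]
scene mat 0.95 [337.9 266.4] [501.4 240.   34.6]
scene mat 0.42 [357.4 367.5] [637.1 481.2   1.1]
scene tank 0.76 [241.7 172.2] [ 525.7 -214.3   13.7]
scene bar 0.77 [237.9 153. ] [ 524.  -228.8   99.1]
scene spatula 0.89 [286.3 217.8] [511.4   9.8   
[... 1175 characters left out ...]
9  27.4]
top tank 0.95 [336.2 197.8] [ 520.2 -211.3   92.2]
top bar 0.63 [265.2 134. ] [761.4  23.    2.5]
top bar 0.6 [344.5 198.6] [ 516.8 -238.8   93.6]
top bar 0.56 [212.8 207.5] [500.8 211.6  19.5]
top bar 0.34 [208.4 207. ] [502.7 226.4  23. ]
top spatula 0.75 [272.6 200.6] [521.5   1.8   4.8]
top spatula 0.37 [338.3 199.7] [ 513.5 -217.8   93.9]
top mug 0.79 [265.4 134.5] [759.6  22.3   2.4]
top jar 0.77 [301.8 138.9] [ 725.9 -102.6   72.8]
top bowl 0.94 [117.5 217.9] [472.4 548.6   5.3]
top tin 0.73 [429.9 226.1] [ 418.4 -515.8  109.9]
top tin 0.53 [209.  201.3] [521.9 222.5  33.5]
top cutter 0.76 [139.9 173.5] [628.5 470.9   1.1]
top chunk0_mid 0.54 [211.7 200.5] [526.  216.2  11.8]
```

View pics/scene0.png

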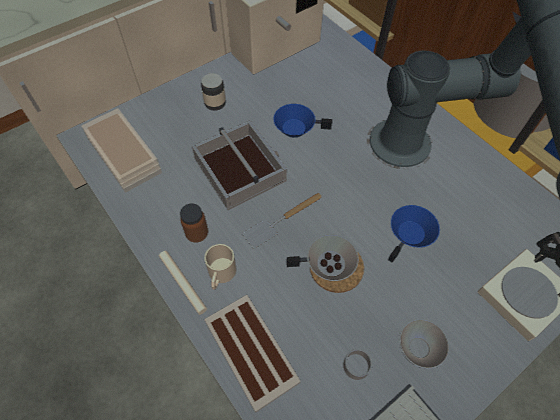

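View pics/top0.png

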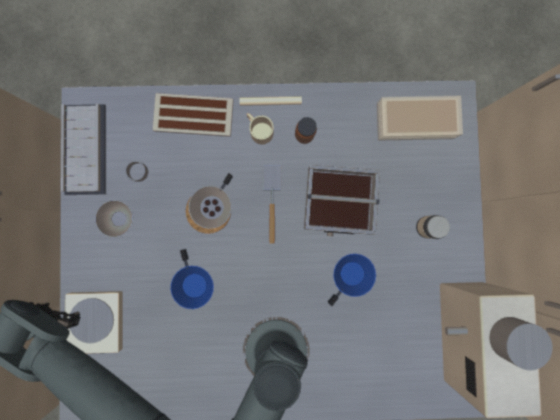

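The pictures show the steel pan at top px (210,207) with its handle toward (227,181), and the chunks inside it. The cork mat pokes out beneath, the tank is at (341,201) with the bar running across it, and two blue decoys sit at (192,287) and (354,274). Next I'll measure these precisely.

```bash
python3 - <<'E'
from h import *
from scipy.optimize import least_squares
np.set_printoptions(precision=1,suppress=True)
def circ(P,r=None):
    f=lambda p:np.hypot(P[:,0]-p[0],P[:,1]-p[1])-(p[2] if r is None else r)
    s=least_squares(f,[*P[:,:2].mean(0),70],loss='soft_l1'); return s.x,np.sqrt(np.mean(s.fun**2))
for cam in ("top","scene"):
    im,d=get_image(cam)
    A=np.ones(d.shape,bool); v,u=np.indices(d.shape)
    W=back(cam,np.where(d>0,d,1),np.c_[u.ravel(),v.ravel()]).reshape(*d.shape,3)
    ok=d>0; x,y,z=W[...,0],W[...,1],W[...,2]
    near=ok&(np.hypot(x-505,y-215)<170)
    print(cam,"table z",np.median(z[ok&(np.hypot(x-505,y-215)<250)&(np.abs(z)<8)]))
    hsv=cv2.cvtColor(im,cv2.COLOR_RGB2HSV).astype(int)
    m=near&(hsv[...,0]<20)&(hsv[...,1]>90)&(hsv[...,2]>80)&(z<30)&(np.hypot(x-505,y-225)<110)
    P=W[m]; print("mat n",m.sum(),P.mean(0),np.median(P[:,2]))
    mm=m.astype(np.uint8); 
    # outer mat points: farthest per angle, about rough centre
    c=P.mean(0)[:2]
    rim=near&(z>56)&(z<68)&(hsv[...,2]>60)&(np.hypot(x-505,y-215)<95)
    R=W[rim]; pc=np.array([505,215.])
    out=circ(R); print("rim n",rim.sum(),out)
    pc=out[0][:2]
    # pan rim outer edge
    M=P[np.abs(P[:,2]-12)<5]; 
    for it in range(4):
        cm=pc if it==0 else cm
        a=np.arctan2(*(M[:,:2]-cm).T[::-1]); r=np.hypot(*(M[:,:2]-cm).T); b=((a+np.pi)/(2*np.pi)*72).astype(int)
        E=np.array([M[b==k][np.argmax(r[b==k])] for k in np.unique(b) if (b==k).sum()>1]); 
        E=E[np.hypot(*(E[:,:2]-cm).T)>60]; o=circ(E,80); cm=o[0][:2]
    print("mat centre",o,len(E))
    h=near&(hsv[...,2]<60)&(z>35)&(np.hypot(x-pc[0],y-pc[1])>88)
    H=W[h]; top=H[H[:,2]>62]; print("handle n",len(H),H.mean(0),"top",len(top),top.mean(0), "ang",np.degrees(np.arctan2(*(top.mean(0)[:2]-pc)[::-1])),np.hypot(*(top.mean(0)[:2]-pc)))
    t=ok&(np.abs(x-520)<170)&(np.abs(y+220)<170)
    rm=t&(z>62)&(z<77); rect=cv2.minAreaRect(W[rm][:,:2].astype(np.float32)); print("tank rim",rm.sum(),rect,np.median(W[rm][:,2]))
    B=W[t&(z>88)&(z<100)]; print("bar",len(B),B.mean(0),np.median(B[:,2]),cv2.fitLine(B[:,:2].astype(np.float32),cv2.DIST_HUBER,0,.01,.01).ravel(),B.min(0),B.max(0))
    ch=near&(hsv[...,2]<75)&(z>15)&(z<45)&(np.hypot(x-pc[0],y-pc[1])<50)
    print("chunks",ch.sum(),W[ch].mean(0))
E
```

```text
top table z 0.48414423624069514
mat n 143 [439.1 251.9  12.7] 12.628602371361467
rim n 300 (array([501.9, 214.7,  69.6]), np.float64(5.018916775054325))
mat centre (array([497. , 226.9,  70. ]), np.float64(1.722807428135129)) 28
handle n 39 [594.5 153.4  66.4] top 33 [594.  153.5  67.3] ang -33.607658048287156 110.52375581728542
tank rim 897 ((516.7814331054688, -236.11386108398438), (241.57839965820312, 220.6865234375), 84.26722717285156) 69.60430870020286
bar 277 [ 515.8 -237.4   93.7] 93.73388384958798 [   0.1    1.   515.7 -237.9] [ 499.3 -354.7   88.1] [ 534.5 -116.6   99.9]
chunks 86 [502.  215.3  33.6]
scene table z 0.24456386932411078
mat n 615 [512.8 272.6  11.8] 11.925642574349467
rim n 351 (array([505. , 216. ,  69.8]), np.float64(2.926690487842153))
mat centre (array([494.2, 227.3,  70. ]), np.float64(1.9819848518675556)) 40
handle n 126 [601.3 157.8  58.7] top 71 [600.4 155.6  66.3] ang -32.34522482664954 112.88697633715557
tank rim 966 ((518.7044677734375, -234.96026611328125), (247.66348266601562, 223.14956665039062), 84.52861785888672) 69.08281416714749
bar 270 [ 521.3 -229.6   93.6] 93.77058895205619 [   0.1    1.   521.6 -230.3] [ 500.5 -353.3   88.1] [ 538.3 -115.3  100. ]
chunks 254 [508.4 222.3  29.2]
```

```bash
cat >> h.py <<'E'
MAT=np.array([495.5,227.,12]); PAN=np.array([503.5,215.5,12]); HD=-33.
TANK=np.array([518.,-235.,0]); TYAW=-5.6
GRIP=np.array([113.,0,37-2-2])   # TCP in the pan frame (grasp point at grip centre, TCP 2 ahead)
def panrot(head,tilt):
    h,t=np.radians([head,tilt]); d=np.array([np.cos(h),np.sin(h),0]); up=np.array([0,0,1.])
    x=np.cos(t)*d+np.sin(t)*up; z=-np.sin(t)*d+np.cos(t)*up
    return np.c_[x,np.cross(z,x),z]
def tcp(ref,pt,head,tilt,s=1,off=0.):
    """TCP pose so that pan point pt lies at ref; off: droop of pan in grip (deg, lip down)"""
    R=panrot(head,tilt); p=np.asarray(ref,float)+R@(GRIP-np.asarray(pt,float))
    T=panrot(head,tilt-off)
    return p,np.c_[-s*T[:,0]*-1, -s*T[:,1], -T[:,2]]
LIP=np.array([-74.,0,50])
def tank(x,y,z):
    a=np.radians(TYAW); return TANK+np.array([np.cos(a)*x-np.sin(a)*y,np.sin(a)*x+np.cos(a)*y,z])
E
python3 - <<'E'
from h import *
np.set_printoptions(precision=1,suppress=True)
print(current_t())
for s in (1,-1):
    p,R=tcp(PAN,[0,0,0],HD,0,s); print(s,np.linalg.det(R),p,R.round(2).tolist(),solve_ik(p,R))
    for head in (-5.6,-15,-25,-33):
        for t in (0,60,90,110,120): 
            q=solve_ik(*tcp(tank(-25,0,105),LIP,head,t,s)); print(s,head,t,None if q is None else np.array(q))
E
```

```text
1.5
1 0.9999999999999999 [598.3 154.   45. ] [[0.84, -0.54, -0.0], [-0.54, -0.84, -0.0], [0.0, 0.0, -1.0]] [  3.9  24.4  99.7  -0.   55.9 126.9]
1 -5.6 0 [-29.2  32.9  82.2  -0.   65.   66.4]
1 -5.6 60 [-43.7  -5.2 121.8  75.2  33.5  -3.9]
1 -5.6 90 [-56.6 -12.5 139.  115.7  59.6 -43.6]
1 -5.6 110 [-64.4  -2.5 144.2 126.5  88.1 -58. ]
1 -5.6 120 [-66.8   8.2 143.5 128.5 104.  -64.6]
1 -15 0 [-31.5  33.6  81.1  -0.   65.3  73.5]
1 -15 60 [-41.9  -5.9 122.5  75.5  23.9   1.5]
1 -15 90 [-51.9 -15.4 141.2 127.8  49.6 -50.2]
1 -15 110 None
1 -15 120 None
1 -25 0 [-34.   33.9  80.7  -0.   65.4  81. ]
1 -25 60 [-39.9  -6.2 122.8  71.9  13.5  11. ]
1 -25 90 [-45.7 -16.6 142.1 146.9  40.3 -63.6]
1 -25 110 None
1 -25 120 None
1 -33 0 [-36.1  33.7  81.   -0.   65.3  86.9]
1 -33 60 None
1 -33 90 [-40.1 -15.9 141.6 167.9  36.2 -80.2]
1 -33 110 None
1 -33 120 None
-1 0.9999999999999999 [598.3 154.   45. ] [[-0.84, 0.54, -0.0], [0.54, 0.84, -0.0], [-0.0, -0.0, -1.0]] [  3.9  24.4  99.7  -0.   55.9 -53.1]
-1 -5.6 0 [ -29.2   32.9   82.2   -0.    65.  -113.6]
-1 -5.6 60 None
-1 -5.6 90 [-56.6 -12.5 139.  115.7  59.6 136.4]
-1 -5.6 110 [-64.4  -2.5 144.2 126.5  88.1 122. ]
-1 -5.6 120 [-66.8   8.2 143.5 128.5 104.  115.4]
-1 -15 0 [ -31.5   33.6   81.1   -0.    65.3 -106.5]
-1 -15 60 None
-1 -15 90 [-51.9 -15.4 141.2 127.8  49.6 129.8]
-1 -15 110 None
-1 -15 120 None
-1 -25 0 [-34.   33.9  80.7  -0.   65.4 -99. ]
-1 -25 60 None
-1 -25 90 [-45.7 -16.6 142.1 146.9  40.3 116.4]
-1 -25 110 None
-1 -25 120 None
-1 -33 0 [-36.1  33.7  81.   -0.   65.3 -93.1]
-1 -33 60 None
-1 -33 90 [-40.1 -15.9 141.6 167.9  36.2  99.8]
-1 -33 110 None
-1 -33 120 None
```

```bash
python3 - <<'E'
from h import *
np.set_printoptions(precision=0,suppress=True,linewidth=200)
lo=np.array([-179.41,-58.25,7.25,-54.29,11.92,-157.13]);hi=np.array([179.41,129.5,145.43,234.29,165.04,157.13])
for s in (1,-1):
  for head in list(range(-180,180,15)):
    qs=[solve_ik(*tcp(tank(-20*np.cos(np.radians(head-TYAW)),-20*np.sin(np.radians(head-TYAW)),108),LIP,head,t,s)) for t in (0,30,60,75,90,105,115)]
    if any(q is None for q in qs[4:]): continue
    print(s,head,[None if q is None else round(min(np.min(q-lo),np.min(hi-q))) for q in map(lambda q:None if q is None else np.array(q),qs)])
    if s==1 or head<0:
        for q in qs: print("    ",None if q is None else np.array(q))
E
```

```text
1 -60 [48, 28, None, None, 0, 10, 11]
     [-41.  31.  84.  -0.  65. 109.]
     [-37.  13. 101. -18.  39. 124.]
     None
     None
     [ -20.   -4.  131.  234.   52. -130.]
     [ -16.    3.  134.  224.   73. -120.]
     [ -14.   10.  134.  221.   89. -115.]
1 -45 [53, 25, None, 8, 8, 3, 3]
     [-38.  33.  82.  -0.  65.  97.]
     [-36.  13. 101.  -7.  37. 103.]
     None
     [ -31.  -10.  130.  223.   19. -128.]
     [ -29.  -11.  138.  206.   39. -110.]
     [ -27.   -6.  142.  199.   64. -104.]
     [ -26.    3.  143.  197.   83. -101.]
1 0 [53, 31, 25, 16, 9, 5, 5]
     [-28.  33.  82.  -0.  65.  62.]
     [-34.  13. 101.  24.  43.  42.]
     [-44.  -4. 120.  74.  39.  -6.]
     [-51.  -9. 129.  96.  49. -27.]
     [-58. -10. 136. 110.  65. -41.]
     [-64.  -4. 140. 119.  85. -52.]
     [-67.   5. 141. 122.  99. -58.]
1 15 [52, 37, 28, 21, 16, 14, 14]
     [-25.  31.  85.  -0.  64.  50.]
     [-33.  12. 102.  30.  49.  25.]
     [-47.  -1. 118.  71.  54. -12.]
     [-54.  -4. 124.  87.  65. -27.]
     [-62.  -2. 129.  98.  80. -38.]
     [-68.   5. 132. 105.  96. -47.]
     
[... 1847 characters left out ...]
4.  -0.  65. -71.]
     [-37.  13. 101. -18.  39. -56.]
     None
     None
     [-20.  -4. 131. 234.  52.  50.]
     [-16.   3. 134. 224.  73.  60.]
     [-14.  10. 134. 221.  89.  65.]
-1 -45 [53, 25, None, 8, 8, 3, 3]
     [-38.  33.  82.  -0.  65. -83.]
     [-36.  13. 101.  -7.  37. -77.]
     None
     [-31. -10. 130. 223.  19.  52.]
     [-29. -11. 138. 206.  39.  70.]
     [-27.  -6. 142. 199.  64.  76.]
     [-26.   3. 143. 197.  83.  79.]
-1 0 [39, 19, None, 4, 9, 5, 5]
-1 15 [27, 2, None, 4, 15, 14, 14]
-1 30 [15, None, None, 6, 14, 21, 24]
-1 45 [2, None, 2, 9, 14, 17, 19]
-1 60 [None, None, 8, 12, 15, 15, 13]
-1 75 [None, 4, 15, 17, 16, 12, 8]
-1 90 [None, 17, 23, 22, 19, 11, 3]
```

```bash
python3 - <<'E'
from h import *
np.set_printoptions(precision=2,suppress=True)
p,R=tcp(PAN,[0,0,0],HD,0)
movep(p+[0,0,110],R); move_straight(p,rate=120)
print(current_t(),current_contact_force())
move_gripper(10); print("gap",current_finger_gap(),current_finger_force(),current_contact_force(),current_t())
move_straight(p+[0,0,110],rate=70); hold(.2)
print(current_contact_force(),current_moment(),current_finger_gap(),current_t())
im,d=get_image("scene"); cv2.imwrite("pics/lift.png",cv2.resize(im[150:350,230:450,::-1],None,fx=3,fy=3)[:600,:660])
v,u=np.indices(d.shape); W=back("scene",np.where(d>0,d,1),np.c_[u.ravel(),v.ravel()])
hsv=cv2.cvtColor(im,cv2.COLOR_RGB2HSV).reshape(-1,3)
# rim plane: top envelope of the pan points per angle
c=np.array([503.5,215.5]); r=np.hypot(*(W[:,:2]-c).T); m=(d.ravel()>0)&(r>62)&(r<84)&(W[:,2]>100)&(W[:,2]<200)&(hsv[:,2]>60)
P=W[m]; a=np.arctan2(P[:,1]-c[1],P[:,0]-c[0]); b=(np.degrees(a)+180)//10
E=np.array([P[b==k][np.argmax(P[b==k][:,2])] for k in np.unique(b)])
for k,e in zip(np.unique(b),E): print(k*10-175,e)
E
```

```text
4.775 [0.77 0.09 0.66]
gap 15.07662625692932 58.602179288864136 [-1.02 -0.4   1.87] 5.4083
[ 0.42  1.73 -4.16] [-0.17 -0.29 -0.01] 15.608883370552682 7.3333
-175.0 [435.93 209.39 174.68]
-165.0 [437.59 199.42 173.35]
-155.0 [444.15 186.51 173.07]
-145.0 [447.22 177.41 174.48]
-135.0 [456.25 167.04 174.9 ]
-125.0 [462.29 161.75 173.83]
-115.0 [475.86 152.37 174.84]
-105.0 [489.52 147.94 171.98]
-95.0 [494.08 144.86 172.4 ]
-85.0 [511.33 144.32 173.24]
-75.0 [520.26 146.48 174.71]
-65.0 [533.63 154.51 173.  ]
-55.0 [545.86 160.98 173.58]
-45.0 [554.23 166.92 174.89]
-35.0 [565.67 176.84 174.69]
-25.0 [568.68 188.93 174.08]
-15.0 [575.31 201.34 172.73]
-5.0 [577.49 207.93 174.35]
5.0 [574.36 216.56 172.88]
15.0 [575.31 237.79 173.86]
25.0 [572.54 241.97 177.43]
35.0 [563.89 260.12 173.39]
45.0 [558.46 265.26 175.25]
55.0 [547.26 272.28 172.88]
65.0 [539.23 278.56 173.34]
75.0 [526.84 283.98 172.75]
85.0 [516.19 287.72 171.51]
95.0 [492.67 284.52 172.36]
105.0 [483.33 285.39 174.06]
115.0 [477.19 282.59 173.73]
125.0 [463.11 271.14 173.48]
135.0 [450.83 261.71 173.22]
145.0 [449.08 259.67 173.78]
155.0 [440.61 242.84 172.8 ]
165.0 [437.1  230.88 173.69]
175.0 [433.03 222.43 173.69]
```

View pics/lift.png

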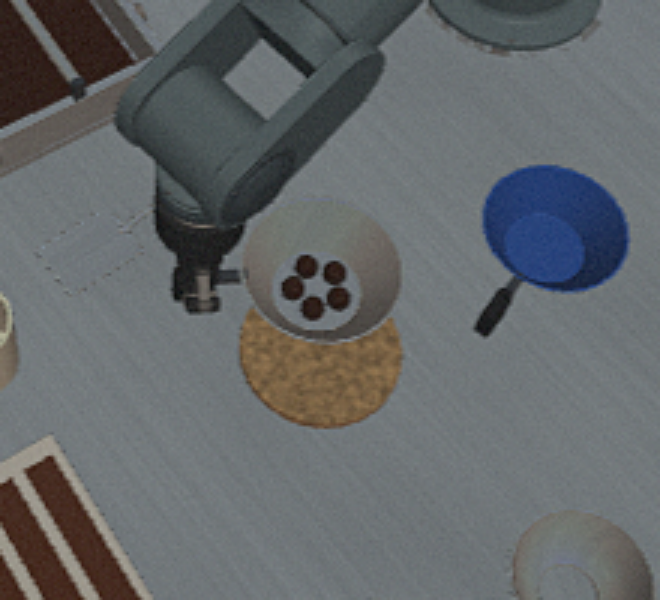

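The crop shows the pan gripped and level (rim all round at z≈173) with all five chunks in it at about (315,287). The mat lies clear below at (322,355). Now I'll remeasure the mat, then carry and tip.

```bash
python3 - <<'E'
from h import *
from scipy.optimize import least_squares
np.set_printoptions(precision=2,suppress=True)
S=[(0,190),(30,155),(60,128),(75,114)]
# rehearse
for t,z in S+[(90,112),(108,112)]: assert solve_ik(*tcp(tank(-22,-8,z),LIP,30,t)) is not None,t
p,R=tcp(tank(-22,-8,190),LIP,30,0)
c=current_eef_pos(); move_straight([c[0],c[1],173],rate=100)
move_straight(p,R,rate=130); print(current_t(),current_contact_force())
for cam in ("top","scene"):
    im,d=get_image(cam); v,u=np.indices(d.shape); W=back(cam,np.where(d>0,d,1),np.c_[u.ravel(),v.ravel()])
    m=(d.ravel()>0)&(np.hypot(W[:,0]-495.5,W[:,1]-227)<100)&(W[:,2]>7)&(W[:,2]<18)
    (a,b),r=cv2.minEnclosingCircle(W[m][:,:2].astype(np.float32)); print(cam,"mat",a,b,r,W[m].mean(0))
for t,z in S[1:]:
    move_straight(*tcp(tank(-22,-8,z),LIP,30,t),rate=110)
print(current_t(),current_contact_force(),current_moment(),current_finger_gap())
im,d=get_image("scene"); cv2.imwrite("pics/tip75.png",cv2.resize(im[60:260,150:420,::-1],None,fx=2.8,fy=2.8))
E
```

```text
10.225 [ 0.19  0.11 -2.64]
top mat 494.7025146484375 224.9928436279297 97.23938751220703 [490.88 229.68  12.53]
scene mat 499.80859375 227.78622436523438 96.68844604492188 [495.29 231.88  12.16]
12.4667 [-0.3   0.14 -3.16] [-0.39  0.69  0.01] 15.150197878324857
```

View pics/tip75.png

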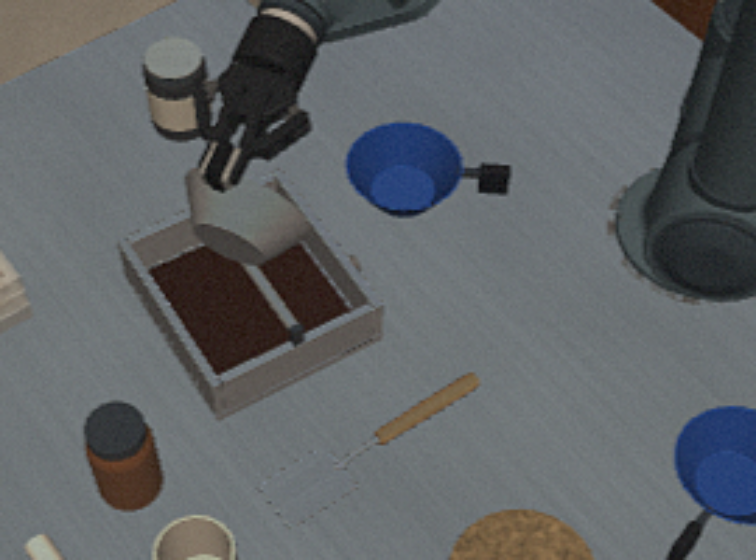

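The pan is tipped 75° over the tank centre, with the bar running just under its near rim (crop px 270,290) and nothing spilt outside. Next I'll tip it further to pour.

```bash
python3 - <<'E'
from h import *
np.set_printoptions(precision=2,suppress=True)
for t in (84,92,100,108):
    move_straight(*tcp(tank(-22,-8,112),LIP,30,t),rate=60)
    print(t,current_t(),current_contact_force(),current_finger_gap())
hold(.5); print(current_contact_force(),current_joint_positions())
for cam in ("scene","top"):
    im,d=get_image(cam)
    if cam=="scene": A=cv2.resize(im[80:230,170:310,::-1],None,fx=2.8,fy=2.8)
    else: B=cv2.resize(im[130:280,270:410,::-1],None,fx=2.8,fy=2.8)
    v,u=np.indices(d.shape); W=back(cam,np.where(d>0,d,1),np.c_[u.ravel(),v.ravel()]); h=cv2.cvtColor(im,cv2.COLOR_RGB2HSV).reshape(-1,3).astype(int)
    m=(d.ravel()>0)&(h[:,0]<22)&(h[:,1]>80)&(h[:,2]>80)&(np.hypot(W[:,0]-495,W[:,1]-229)<95)
    k=cv2.morphologyEx(m.reshape(d.shape).astype(np.uint8),cv2.MORPH_OPEN,np.ones((3,3)))
    m=k.ravel()>0; ct=max(cv2.findContours(k,cv2.RETR_EXTERNAL,cv2.CHAIN_APPROX_NONE)[0],key=cv2.contourArea)
    # intersect the ellipse centre ray with z=12
    e=cv2.fitEllipse(ct); z0=np.array(e[0]); c=get_calibration(cam); Ti=np.linalg.inv(c['camera_from_world'])
    r=Ti[:3,:3]@np.array([(z0[0]-c['cx'])/c['fx'],-(z0[1]-c['cy'])/c['fy'],-1]); o=Ti[:3,3]; print(cam,"mat",m.sum(),e,o+r*(10-o[2])/r[2],W[m].mean(0))
cv2.imwrite("pics/pour.png",np.hstack([A,B]))
E
```

```text
84 13.15 [ 0.44 -0.37 -3.1 ] 15.404597594777934
92 13.7333 [ 0.18 -0.15 -2.78] 15.453569775127415
100 14.3167 [ 0.3   0.44 -2.93] 15.790626959348073
108 14.9 [ 0.31 -0.67 -2.66] 15.239362744967968
[ 0.71  0.38 -2.55] [-69.04  14.   122.63  96.28 109.11 -44.15]
scene mat 2112 ((336.4026184082031, 266.73126220703125), (48.81049346923828, 53.281341552734375), 110.33251953125) [495.96 231.46  10.  ] [496.42 231.51  12.  ]
top mat 1506 ((207.72776794433594, 210.49127197265625), (42.7740364074707, 43.055057525634766), 138.5738983154297) [491.22 230.89  10.  ] [491.17 230.28  12.73]
```

View pics/pour.png

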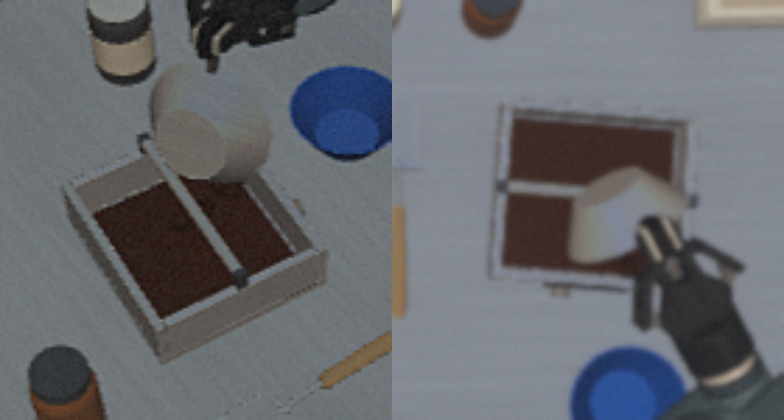

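```bash
sed -i 's/^MAT=np.array(\[[^]]*\])/MAT=np.array([493.7,231.,12])/' h.py; python3 - <<'E'
from h import *
np.set_printoptions(precision=2,suppress=True)
P=lambda z:tcp(tank(-5,-8,z),LIP,30,108)
move_straight(*P(108),rate=60); hold(.1)
f0=np.mean([current_contact_force() for _ in range(6)],0); print(f0)
z=108
while z>72:
    z-=1.5 if z<100 else 4
    move_straight(P(z)[0],rate=40); f=np.mean([current_contact_force() for _ in range(3)],0)-f0
    if np.linalg.norm(f)>3: break
print("contact z",z,f,current_t(),current_finger_gap())
for k in range(2):
    move_straight(P(z+12)[0],rate=60)
    move_straight(P(z)[0],rate=100); print("rap",current_contact_force()-f0,current_moment())
move_straight(P(z+15)[0],rate=60); hold(.3); print(current_contact_force()-f0,current_t(),current_finger_gap())
im,d=get_image("scene"); A=cv2.resize(im[80:230,170:310,::-1],None,fx=2.8,fy=2.8)
im,d=get_image("top"); B=cv2.resize(im[130:280,270:410,::-1],None,fx=2.8,fy=2.8); cv2.imwrite("pics/rap.png",np.hstack([A,B]))
E
```

```text
[ 0.75 -0.17 -3.23]
contact z 91.5 [-2.02  0.26  5.92] 17.5417 15.556286644684153
rap [-2.12 -1.73  4.64] [-0.24  0.17 -0.23]
rap [-1.4  -1.49  4.18] [-0.22  0.11 -0.17]
[-1.42  0.5  -0.09] 19.475 14.96872134800516
```

View pics/rap.png

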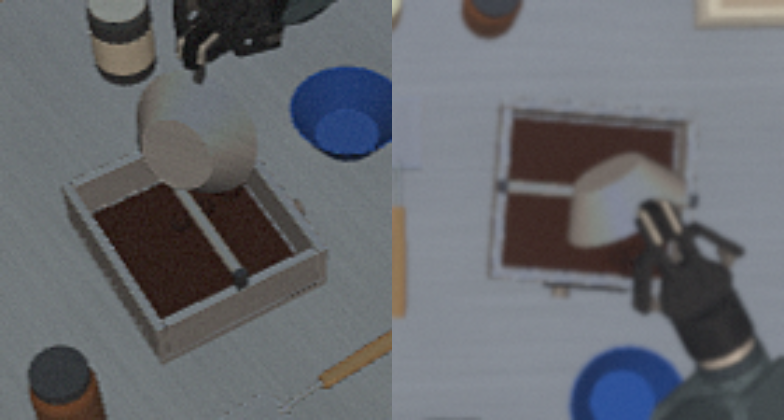

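The pan is still tipped over the bar, the raps registered about 5 N, and dark lumps sit in the chocolate beside the bar. Now I'll turn the pan upright, carry it back above the mat, and check that it's empty and level.

```bash
python3 - <<'E'
from h import *
np.set_printoptions(precision=2,suppress=True)
move_straight(*tcp(tank(-10,-8,125),LIP,30,108),rate=80)
for t,z in [(85,125),(60,140),(30,165),(0,195)]: move_straight(*tcp(tank(-22,-8,z),LIP,30,t),rate=140)
move_straight(*tcp(MAT+[0,0,130],[0,0,0],HD,0),rate=150)
move_straight(tcp(MAT+[0,0,100],[0,0,0],HD,0)[0],rate=80); hold(.2)
print(current_t(),current_contact_force(),current_moment(),current_finger_gap())
for cam in ("scene","top"):
    im,d=get_image(cam)
    if cam=="scene": A=cv2.resize(im[80:340,170:430,::-1],None,fx=1.5,fy=1.5)
    else: B=cv2.resize(im[100:280,240:420,::-1],None,fx=390/180,fy=390/180)
    v,u=np.indices(d.shape); W=back(cam,np.where(d>0,d,1),np.c_[u.ravel(),v.ravel()])
    r=np.hypot(*(W[:,:2]-MAT[:2]).T); m=(d.ravel()>0)&(r>62)&(r<84)&(W[:,2]>145)&(W[:,2]<180)&(im.reshape(-1,3).max(1)>60)
    P=W[m]; a=np.degrees(np.arctan2(P[:,1]-MAT[1],P[:,0]-MAT[0])); b=a//15
    E=np.array([P[b==k][np.argmax(P[b==k][:,2])] for k in np.unique(b)])
    X=np.c_[E[:,:2]-MAT[:2],np.ones(len(E))]; s=np.linalg.lstsq(X,E[:,2],rcond=None)[0]
    Y=np.c_[2*E[:,:2],np.ones(len(E))]; c=np.linalg.lstsq(Y,(E[:,:2]**2).sum(1),rcond=None)[0]
    h=np.radians(HD); print(cam,len(E),"centre",c[:2],"slope deg along handle, across",np.degrees(s[:2]@[np.cos(h),np.sin(h)]),np.degrees(s[:2]@[-np.sin(h),np.cos(h)]),"z",s[2])
cv2.imwrite("pics/back.png",np.hstack([A,B]))
E
```

```text
25.7083 [-0.19  0.72 -3.34] [-0.14 -0.27 -0.01] 15.384410463813975
scene 24 centre [496.44 232.69] slope deg along handle, across -0.4455593627337231 0.44843317158621876 z 165.21311273781433
top 12 centre [492.24 227.75] slope deg along handle, across -0.7026505841474463 3.0608978614547997 z 163.61112655772513
```

View pics/back.png

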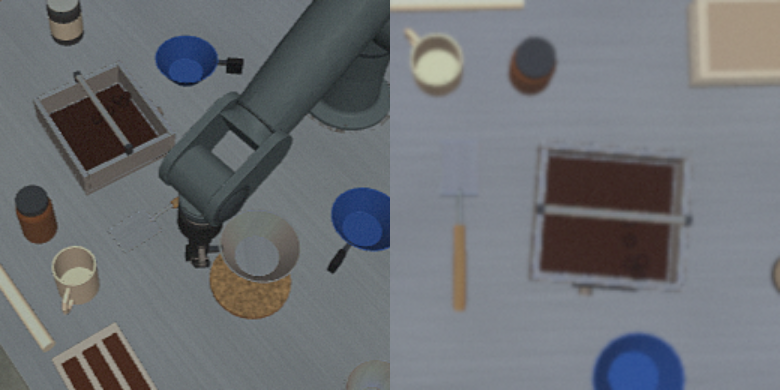

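The pan is empty and level over the mat, and the chunks lie in the tank (right half, around 635,250) with the surroundings undisturbed. Now I'll set it down.

```bash
python3 - <<'E'
from h import *
np.set_printoptions(precision=2,suppress=True)
P=lambda z:tcp(MAT+[0,0,z],[0,0,0],HD,0)[0]
move_straight(P(5),rate=60); hold(.2)
f0=np.mean([current_contact_force() for _ in range(6)],0); z=5
while z>-4:
    z-=.7; move_straight(P(z),rate=10); f=np.mean([current_contact_force() for _ in range(4)],0)-f0
    if f[2]>1.8: break
print("touch",z,f,current_t())
move_gripper(40); hold(.2); move_straight(P(z+110),rate=90); print(current_t(),current_contact_force())
for cam in ("scene","top"):
    im,d=get_image(cam)
    if cam=="scene": A=cv2.resize(im[80:340,170:430,::-1],None,fx=1.5,fy=1.5)
    else: B=cv2.resize(im[120:300,170:350,::-1],None,fx=390/180,fy=390/180)
    v,u=np.indices(d.shape); W=back(cam,np.where(d>0,d,1),np.c_[u.ravel(),v.ravel()])
    r=np.hypot(*(W[:,:2]-MAT[:2]).T); m=(d.ravel()>0)&(r>60)&(r<86)&(W[:,2]>52)&(W[:,2]<72)&(im.reshape(-1,3).max(1)>60)
    E=W[m]; X=np.c_[E[:,:2]-MAT[:2],np.ones(len(E))]; s=np.linalg.lstsq(X,E[:,2],rcond=None)[0]
    c=np.linalg.lstsq(np.c_[2*E[:,:2],np.ones(len(E))],(E[:,:2]**2).sum(1),rcond=None)[0]
    print(cam,"centre",c[:2],"slope",np.degrees(s[:2]),"z",s[2])
cv2.imwrite("pics/set.png",np.hstack([A,B]))
E
```

```text
touch -0.6000000000000005 [-1.52 -0.82  6.76] 29.7417
31.675 [ 0.27  0.33 -0.99]
scene centre [495.49 231.91] slope [0.49 0.51] z 58.95638156013236
top centre [495.54 234.82] slope [3.26 4.58] z 55.52772207946246
```

View pics/set.png

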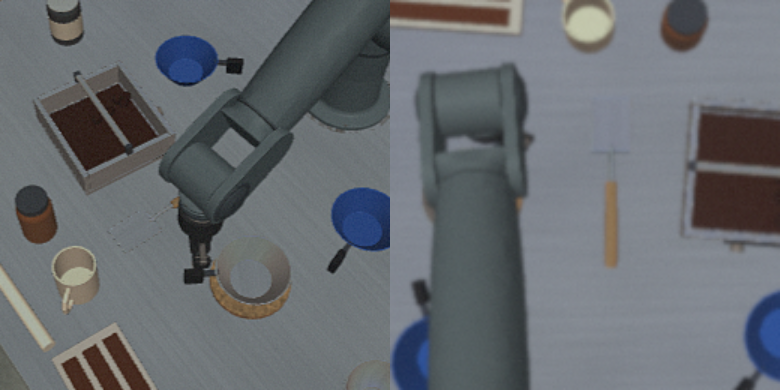

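The pan stands upright and centred on the mat: scene view gives (495.5,231.9) against the mat's (496.2,231.5). The gripper is clear of it.

```bash
python3 -c "
from h import *
print(sign_off(),current_t())"
```

```text
the job is handed in; nothing more can be done
the job is handed in; nothing more can be done
```

The job is handed in: the chunks were tipped into the tank, the tipped pan was rapped on the bar at about 5 N, and the empty pan was set upright within about 1 mm of the mat's centre. It took about 32 s of the 64 s allowed; the pan was checked empty, but I didn't count all five chunks in the tank.

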